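Open the safety cap of the counter cleaner

TASK

Time to wipe down the counter: pick up the blue cleaner bottle by its orange push-and-turn safety cap, set its square foot into the pocket of the grey opening stand and press down until the stand's sprung pad is fully down. Still pushing, so that the cap itself is pressed down too, turn the cap anticlockwise (seen from above) about a sixth of a turn until it is free, then lift it straight up off the neck. Finish holding the cap still and level in the gripper, about 6 cm clear above the bottle's mouth, with the bottle left standing in the stand; leave the jam jar, the tape roll and the order pad where they are.

Things in the scene. Friction and masses are not known exactly. Their poses are not given: they have to be found in the camera images.
- bottle: blue cleaner bottle, white labels, loose, about 0.32 kg. Square body 64 x 64 mm, 118 mm high (its lower end is the foot), round shoulder to 130 mm, white neck of 36 mm diameter to 168 mm; three hooks on the neck hold the cap. Origin: centre of the underside; z up, x and y square to the faces (four sides alike: fits the stand at any quarter turn). It can be carried by its locked cap.
- cap: orange round push-and-turn safety cap, 40 g, locked on the bottle at the start. Diameter 54 mm, height 38 mm; a flange of 59 mm diameter round its lowest 4 mm. Origin: centre of its lower rim; z up. Locked, it sits 140.5 mm above the bottle's underside, on its axis, its x along the bottle's x, with a few degrees of play. It cannot turn or lift unless first pushed down, and never turns clockwise.
- cap_top (a point): centre of the cap's top (white moulded arrow), 38 mm above its lower rim. Pushed down 5 to 6.5 mm on the bottle (6.5 is the bottom, resting on the neck) the cap turns anticlockwise seen from above; at 40 to 80 degrees (60 is best) it is free to lift straight off; at about 85 it meets a stop.
- seal (a joint): grey sprung seal disc, 24 mm diameter, standing out of the bottle's mouth under the cap: how far the cap presses it down, m; 0 = up (its top 174.5 mm above the bottle's underside), 0.0065 = cap fully pushed down. About 2 N to start, 10 N at the bottom.
- stand: grey square opening stand, fixed to the counter, 104 x 104 mm, 38 mm high, with a square pocket 68 x 68 mm in the middle that keeps the bottle from turning; the pocket's mouth flares to 80 x 80 mm over the top 16 mm. Origin: centre of the underside, on the counter; z up; x and y along its sides.
- pad (a joint): black sprung pad, the floor of the pocket, 64 x 64 mm: how far it is pressed down, m; 0 = up (its top is 24 mm above the counter), 0.010 = fully down (top 14 mm above the counter). It takes about 4 N to start it and 9 N to bottom it, the bottle's weight included.
- jam_2: jam jar with yellow lid, 62 mm diameter, 85 mm high, loose bystander; origin at the centre of the underside
- tape_roll: roll of beige tape lying flat, the one on the cloth near the bottle and stand, 96 mm diameter, 25 mm high, loose bystander; origin at the centre of the underside
- order_pad: black-covered order pad, 120 x 90 x 16 mm, loose bystander lying flat; origin at the centre of the underside
There are look-alikes about, which are no part of the job. Of the things shaped like the cap, the orange one is meant.

How it is judged:
On the way, in this order (a step that is already met when the one before it is completed fails the run):
1. the bottle stands upright in the stand's pocket, pressed down by its cap in the gripper until the pad is fully down (value of joint pad above 0.0085 m and horizontal distance between bottle and stand below 0.008 m and angle between bottle's own z axis and vertical below 0.1 rad and contact force between the fingers and cap above 1 N and angle between the x axis of cap and the x axis of bottle, either way round below 0.3 rad), for 0.1 s.
2. the cap, still on the neck of the bottle in the pocket, has been turned out of its lock (angle between the x axis of cap and the x axis of bottle, either way round above 0.55 rad and z of cap in the frame of bottle below 0.146 m and horizontal distance between bottle and stand below 0.01 m), for 0.05 s.
At the end, for the whole second after the job is handed in: the cap is held still in the fingers, level within 17 degrees, its lower rim 20 to 125 mm above the sprung seal on the bottle's mouth and within 40 mm of the bottle's axis, touching nothing else; the bottle stands still and upright (within 7 degrees) in the stand's pocket, within 12 mm of its centre (z of cap in the frame of bottle between 0.195 and 0.3 m and horizontal distance between cap and bottle below 0.04 m and angle between cap's own z axis and vertical below 0.3 rad and linear speed of each of cap, bottle below 0.03 m/s and contact force between the fingers and cap above 1 N and contact force between cap and bottle below 0.1 N and horizontal distance between bottle and stand below 0.012 m and z of bottle in the frame of stand below 0.03 m and angle between bottle's own z axis and vertical below 0.12 rad); the arm keeps its last pose, push and grip.
It fails at once if a bystander (jam jar, tape roll, order pad) is moved more than 3 cm (distance of any of jam_2, tape_roll, order_pad from where it was at the start of the episode above 0.03 m).
It fails at once if the bottle is tipped over (angle between bottle's own z axis and vertical above 0.7 rad).
It also fails if it takes over 51 s, if anything falls off the work surface, if the arm or the gripper's body presses on something with over 40 N, if the wrist force passes 120 N, or if a joint passes its speed limit or range.

ROBOT

A 6-joint arm with a two-finger parallel gripper is mounted at the origin on a cart in front of the work surface, level with it; the furniture and walls round the work are solid. World frame = base frame: x ahead of the robot, y to its left, z up, the work surface at z = 0. Lengths are in m, angles in rad, forces in N, time in s.
With the tool pointing down it reaches from about 0.3 to 0.875 m from the base axis. Payload 6.4 kg.
Tool frame: the origin (TCP) lies at the very end of the fingers, on their centre line; the grasp point (between the pads) lies ctrl.grip_point_offset behind it (ctrl.grip_point_offset is the distance from the TCP to the grasp point, in m); z points along the fingers, x is the direction in which the jaws open and shut, and the axes are right-handed (so a half turn about z gives the same grasp; the last joint's range is limited). The gripper opens to 85 mm and grips with 20 to 120 N. Pads are 22 mm wide; open, the fingers measure 114 mm over their backs; the gripper's body (76 mm by 85 mm) begins 54 mm behind the grasp point. The pads swing forward as they close: fully open they stand 13 mm farther back than shut.
Start: joints at [-1.456, 0.181, 1.607, -0, 1.354, -0.206], TCP at [0.181, -0.546, 0.231] pointing down, gripper open.
Joint ranges: [-2.99, 2.99], [-0.89, 2.07], [0.3, 2.58], [-1.14, 4.28], [0, 2.63], [-3.12, 3.12]. Speed limits (rad/s): [2.57, 2.57, 3.01, 3.14, 3.14, 3.14].

INTERFACE

Orientations are given as a unit quaternion [w, x, y, z].
In Python, from bench import get_obs, viewer, workorder, ctrl gives the robot as it stands. The module is installed in compiled form; this text tells all that it offers.
- The arm moves only by the tool move_arm, never from a script. Its argument "increments" is a list of rows, each an object of numbers: "tx", "ty", "tz": the shift along the tool's x, y, z in m; "turn": the turn about the tool's z in degrees. A call has 1 to 20 rows; each row is the pose to reach, as a shift and turn from the pose commanded when the call began, along the tool's axes at that moment; what a row does not reach only later rows make up. A row lasts 1/12 s, in which the tool goes at most 41.7 mm and 7.16 degrees, less where a joint would pass 70% of its speed; a pose out of reach is approached as far as the arm can. A call with a gripper value outside its range is refused whole. "gripper" is the opening, from 0 (shut) to 1 (fully open), set as the call begins (left out, the last holds). The fingers move at their own pace and stop on an object; the grip force is fixed at half the most. Time passes only in rows, so rows that repeat a pose let the fingers close. It gives the time, the measured TCP pose, the force and the opening at its end, in the units of the state.
- get_obs(): the state, without advancing time (a new reading comes with each control period).
- viewer.camera(name): name is "scene" or "top"; returns (picture, depth): 420x560x3 uint8, red, green, blue; 420x560 float32, m along the optical axis (not along the pixel's ray), 0 where there is no reading.
- viewer.get_calibration(name): a dict with "intrinsics" (3x3 intrinsics, pixels), "k1" (the pictures are not rectified: a ray, as slopes to the right and down, at radius r is drawn at 1 + k1 r^2 times it, then the intrinsics apply), "origin" and "attitude" of the camera in the world. Camera axes: x right, y up, looking along -z (the intrinsics and any distortion apply to the point x, -y, -z); pixel columns grow to the right and rows downward; lengths in m; the calibration is good to about 2 mm. A picture is of the moment at which its call begins. get_calibration takes no time and is no camera call.
- workorder.hand_in(): hands the job in, once; it reports no verdict.
The state is a dict: "time_s": time; "q": joint angles; "dq": joint speeds; "joint_efforts": joint torques, N m; "eef_pos": TCP position; "eef_rot": TCP orientation; "wrist_force": force on the tool from outside, world axes, zero at the start; "torque": the same for the moment, N m; "opening": opening from 0.0 (shut) to 1.0 (fully open).
Only numpy, scipy, OpenCV 4.12 (cv2) and the standard library are available. Lean on these libraries where they do the work, as an engineer would, in place of code of your own. Each camera call takes 0.05 s, during which the arm holds its last target.

## Working session

There is one attempt and no reset: what is moved stays moved. The work goes in short steps, Python scripts to look and compute and a tool call to move; the robot and the scene stay as the last step left them, time stands still between calls to the robot, and variables do not carry over. Pictures are saved under pics/ and viewed, and the job is handed in when it is done.

Besides the shell and the picture viewer there is one more tool, called after ">>>" in YAML: its name, and indented under it one key for each argument. move_arm: Moves the arm, as the interface text tells. Its arguments: {"type":"object","properties":{"increments":{"type":"array"},"gripper":{"type":"number"}},"required":["increments"]}

```bash
mkdir -p pics
cat > h.py <<'E'
import numpy as np,cv2
from bench import get_obs, viewer, workorder, ctrl
def snap(n,f):
    im,d=viewer.camera(n); cv2.imwrite('pics/%s.png'%f,im[:,:,::-1]); np.save('pics/%s.npy'%f,d); return im,d
def R_of(c):
    a=np.array(c['attitude'],float)
    if a.shape==(3,3): return a
    from scipy.spatial.transform import Rotation as R
    return R.from_quat([a[1],a[2],a[3],a[0]]).as_matrix()
def world(n,uv,depth):
    c=viewer.get_calibration(n);K=np.array(c['intrinsics']);k1=c['k1']
    uv=np.atleast_2d(np.array(uv,float))
    s=cv2.undistortPoints(uv[:,None,:],K,np.array([k1,0,0,0.,0]))[:,0]
    d=np.asarray(depth,float).reshape(-1,1)
    p=np.hstack([s[:,:1]*d,-s[:,1:]*d,-d])
    return p@R_of(c).T+np.array(c['origin'])
E
python3 - <<'E'
from h import *
print(get_obs(),ctrl.grip_point_offset)
for n in('scene','top'):
    print(viewer.get_calibration(n)); snap(n,n+'0')
E
```

```text
{'time_s': 0.0, 'q': array([-1.45633890e+00,  1.81504584e-01,  1.60799612e+00, -1.09052279e-05,
        1.35380087e+00, -2.06269597e-01]), 'dq': array([-0.00182385, -0.00098088, -0.00067496, -0.00129658,  0.00106068,
       -0.00041261]), 'joint_efforts': array([-2.73820078e-04, -4.44876266e+01, -3.51334190e+01, -4.17421043e-04,
        9.05748457e-03,  1.61312857e-05]), 'eef_pos': array([ 0.1812389 , -0.545116  ,  0.23041039]), 'eef_rot': array([-6.27697794e-04,  8.10943238e-01, -5.85124204e-01, -5.79765743e-04]), 'wrist_force': array([ 0.67460722, -0.16371564,  0.2031714 ]), 'torque': array([0.01744028, 0.00453572, 0.05461881]), 'opening': 0.9978259466375521} 0.0187
{'intrinsics': array([[537.06585944,   0.        , 271.18210896],
       [  0.        , 537.06585944, 212.83300381],
       [  0.        ,   0.        ,   1.        ]]), 'k1': -0.15263731078183373, 'origin': array([0.13234482, 0.57447376, 0.7501558 ]), 'attitude': array([-0.255494  , -0.13799137,  0.42257869,  0.8585502 ])}
{'intrinsics': array([[531.62760813,   0.        , 283.84924005],
       [  0.        , 531.62760813, 198.25881107],
       [  0.        ,   0.        ,   1.        ]]), 'k1': -0.11638984635360862, 'origin': array([ 0.40332458, -0.0841895 ,  1.17467768]), 'attitude': array([-0.69501423, -0.06604044,  0.0691159 ,  0.71261271])}
```

View pics/scene0.png

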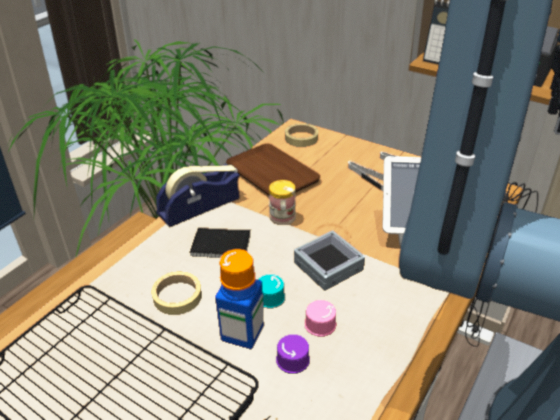

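View pics/top0.png

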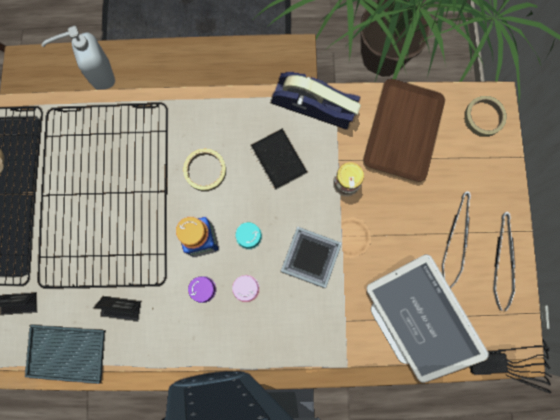

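```bash
cat >> h.py <<'E'
def proj(n,P):
    c=viewer.get_calibration(n);K=np.array(c['intrinsics']);k1=c['k1']
    p=(np.atleast_2d(P)-np.array(c['origin']))@R_of(c)
    s=p[:,:2]/-p[:,2:]; s[:,1]*=-1
    s*=1+k1*(s**2).sum(1,keepdims=True)
    return s@K[:2,:2].T+K[:2,2]
E
python3 - <<'E'
from h import *
c=viewer.get_calibration('top');print(R_of(c).round(3))
print(proj('top',[[0.181,-.546,.23],[0,0,0],[.4,0,0]]),proj('scene',[[0.181,-.546,.23]]))
d=np.load('pics/top0.npy')
for uv in [(191,232),(350,178),(205,170),(279,158),(311,257),(311,257),(293,245),(333,240),(248,233),(201,289),(260,330)]:
    print(uv,world('top',uv,d[uv[1],uv[0]]).round(4))
d=np.load('pics/scene0.npy')
for uv in [(237,262),(282,190),(177,292),(330,262)]:
    print('s',uv,world('scene',uv,d[uv[1],uv[0]]).round(4))
E
```

```text
[[-0.025  0.981 -0.19 ]
 [-1.    -0.024  0.007]
 [ 0.002  0.19   0.982]]
[[547.36836762 417.21937776]
 [247.63695001 493.21028236]
 [244.20049365 303.3179363 ]] [[553.37925778 129.23669689]]
(191, 232) [[0.5357 0.0863 0.1784]]
(350, 178) [[ 0.6542 -0.232   0.0862]]
(205, 170) [[ 0.7016  0.0862 -0.0023]]
(279, 158) [[ 0.7216 -0.0835  0.012 ]]
(311, 257) [[ 0.4955 -0.1475  0.023 ]]
(311, 257) [[ 0.4955 -0.1475  0.023 ]]
(293, 245) [[ 0.5211 -0.109   0.0371]]
(333, 240) [[ 0.5292 -0.195   0.0411]]
(248, 233) [[ 0.5492 -0.0129  0.0388]]
(201, 289) [[0.432  0.089  0.0353]]
(260, 330) [[ 0.3422 -0.0335  0.0039]]
s (237, 262) [[0.5348 0.0907 0.1787]]
s (282, 190) [[ 0.6571 -0.2283  0.0836]]
s (177, 292) [[ 0.708   0.0731 -0.    ]]
s (330, 262) [[ 0.4856 -0.1376  0.0263]]
```

```bash
cat > fit.py <<'E'
from h import *
def cloud(n,f):
    d=np.load('pics/%s.npy'%f);im=cv2.imread('pics/%s.png'%f)[:,:,::-1]
    v,u=np.mgrid[:420,:560];m=d>0
    return world(n,np.c_[u[m],v[m]],d[m]),im[m]
def circ(p):
    A=np.c_[2*p,np.ones(len(p))];s=np.linalg.lstsq(A,(p**2).sum(1),rcond=None)[0]
    return s[:2],np.sqrt(s[2]+s[:2]@s[:2])
E
python3 - <<'E'
from fit import *
for n,f in(('top','top0'),('scene','scene0')):
    P,C=cloud(n,f); hsv=cv2.cvtColor(C[None].astype(np.uint8),cv2.COLOR_RGB2HSV)[0].astype(int)
    near=np.hypot(P[:,0]-.535,P[:,1]-.087)<.06
    o=near&(hsv[:,0]<18)&(hsv[:,1]>120)
    t=o&(P[:,2]>.173)
    print(n,'cap top',t.sum(),P[t].mean(0).round(4),(P[t,:2].min(0)+P[t,:2].max(0))/2,np.median(P[t,2]))
    q=P[t][:,:2].astype(np.float32); print(' enc',cv2.minEnclosingCircle(q))
    side=o&(P[:,2]<.172)&(P[:,2]>.148); 
    if side.sum()>8: print(' side circ',side.sum(),circ(P[side,:2]))
    b=near&(hsv[:,0]>95)&(hsv[:,0]<130)&(hsv[:,1]>100)&(P[:,2]<.125)&(P[:,2]>.02)
    print(' body',b.sum(),cv2.minAreaRect(P[b,:2].astype(np.float32)))
    np.save('pics/body_%s.npy'%n,P[near&(P[:,2]>.015)&(P[:,2]<.113)])
    s=(np.hypot(P[:,0]-.495,P[:,1]+.148)<.09)&(P[:,2]>.034)&(P[:,2]<.046)
    print(' stand',s.sum(),cv2.minAreaRect(P[s,:2].astype(np.float32)))
    print(' pad',np.median(P[(np.hypot(P[:,0]-.495,P[:,1]+.148)<.015)],0))
# crops
a=cv2.imread('pics/top0.png')[190:300,150:350];b=cv2.imread('pics/scene0.png')[220:360,190:350]
a=cv2.resize(a,None,fx=3.5,fy=3.5,interpolation=3)[:280*2];b=cv2.resize(b,None,fx=1,fy=1)
cv2.imwrite('pics/crop_top.png',a)
cv2.imwrite('pics/crop_sc.png',cv2.resize(b,None,fx=4,fy=4,interpolation=3))
E
```

```text
top cap top 42 [0.5245 0.075  0.1765] [0.53296121 0.08813758] 0.17664682725451042
 enc ((0.537380576133728, 0.08806879818439484), 0.026866508647799492)
 side circ 63 (array([0.5389137 , 0.08924346]), np.float64(0.02764094229644193))
 body 272 ((0.537820041179657, 0.08776431530714035), (0.0625540092587471, 0.06253428012132645), 13.443458557128906)
 stand 986 ((0.49473893642425537, -0.1464255005121231), (0.10424413532018661, 0.10433501750230789), 68.21925354003906)
 pad [ 0.49532177 -0.14762757  0.02375393]
scene cap top 145 [0.5316 0.0981 0.1766] [0.53842991 0.08824642] 0.17667386776646832
 enc ((0.5381791591644287, 0.08911529183387756), 0.02875889278948307)
 side circ 365 (array([0.53850283, 0.08785658]), np.float64(0.026943448619256547))
 body 1102 ((0.5363140106201172, 0.08949701488018036), (0.0626988410949707, 0.06455159187316895), 12.6141357421875)
 stand 970 ((0.49484920501708984, -0.14886346459388733), (0.10661442577838898, 0.10724451392889023), 67.44598388671875)
 pad [ 0.49484312 -0.14787002  0.0250565 ]
```

View pics/crop_top.png

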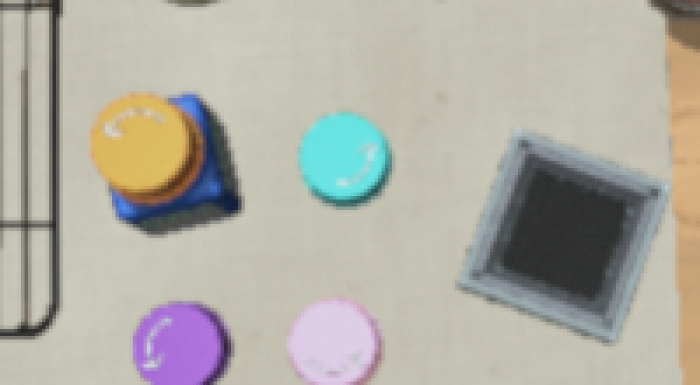

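View pics/crop_sc.png

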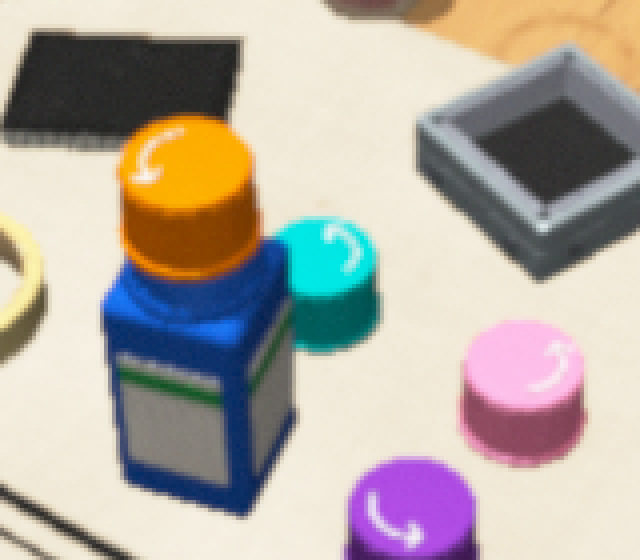

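Candidates for the cap are orange (191,232), teal (248,233), purple (201,289) and pink (245,288) in the top view. Only the orange one sits on the blue bottle with its top at 0.177 m, as described, and the crop confirms it. The stand is at (311,257), with its rim at 0.038 and pad at 0.024 as given. The tape roll on the cloth is at (205,170).

```bash
cat >> h.py <<'E'
from scipy.spatial.transform import Rotation as Rot
def inc(target,o=None):
    o=o or get_obs();w,x,y,z=o['eef_rot'];R=Rot.from_quat([x,y,z,w]).as_matrix()
    return R.T@(np.array(target)-o['eef_pos']), np.degrees(np.arctan2(R[1,0],R[0,0])),R
E
python3 - <<'E'
from h import *
print(inc([.538,.0885,.23]));
E
```

```text
(array([-0.48885654, -0.53834015,  0.00138837]), np.float64(-71.61952996556815), array([[ 3.15325234e-01, -9.48983653e-01, -1.54303857e-04],
       [-9.48982501e-01, -3.15325098e-01,  1.51522157e-03],
       [-1.48657638e-03, -3.31355937e-04, -9.99998840e-01]]))
```

>>> move_arm:
  increments:
    - {"tx": -0.01, "ty": -0.011, "tz": 0}
    - {"tx": -0.029, "ty": -0.032, "tz": 0}
    - {"tx": -0.054, "ty": -0.059, "tz": 0}
    - {"tx": -0.081, "ty": -0.089, "tz": 0}
    - {"tx": -0.108, "ty": -0.118, "tz": 0}
    - {"tx": -0.134, "ty": -0.148, "tz": 0}
    - {"tx": -0.161, "ty": -0.178, "tz": 0}
    - {"tx": -0.188, "ty": -0.207, "tz": 0}
    - {"tx": -0.215, "ty": -0.237, "tz": 0}
    - {"tx": -0.242, "ty": -0.266, "tz": 0}
    - {"tx": -0.269, "ty": -0.296, "tz": 0}
    - {"tx": -0.296, "ty": -0.326, "tz": 0}
    - {"tx": -0.323, "ty": -0.355, "tz": 0}
    - {"tx": -0.35, "ty": -0.385, "tz": 0}
    - {"tx": -0.376, "ty": -0.414, "tz": 0}
    - {"tx": -0.403, "ty": -0.444, "tz": 0}
    - {"tx": -0.43, "ty": -0.474, "tz": 0}
    - {"tx": -0.457, "ty": -0.503, "tz": 0}
    - {"tx": -0.477, "ty": -0.525, "tz": 0}
    - {"tx": -0.489, "ty": -0.538, "tz": 0}
  gripper: 1

```text
validation failed for argument at $.in...
```

Run:
```python
from h import *
o=get_obs();print(inc([.538,.0885,.147],o),o['eef_pos'],o['q'],o['time_s'])
snap('scene','s1')
o=get_obs();print(o['eef_pos'])
```

```text
(array([-0.48873315, -0.53831265,  0.08438827]), np.float64(-71.61952996556815), array([[ 3.15325234e-01, -9.48983653e-01, -1.54303857e-04],
       [-9.48982501e-01, -3.15325098e-01,  1.51522157e-03],
       [-1.48657638e-03, -3.31355937e-04, -9.99998840e-01]])) [ 0.18127302 -0.54517056  0.23048326] [-1.45630698e+00  1.81446524e-01  1.60791283e+00  2.02801090e-05
  1.35375623e+00 -2.06314513e-01] 0.1
[ 0.18126233 -0.54525687  0.2306118 ]
```

View pics/s1.png

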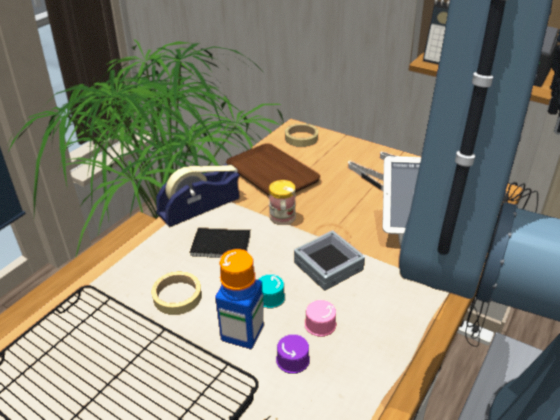

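The move was refused by validation and the arm has not moved (TCP unchanged). I'll try a single row with all four keys.

>>> move_arm:
  increments:
    - {"tx": -0.01, "ty": -0.011, "tz": 0.0, "turn": 0.0}
  gripper: 1.0

```text
time_s: 0.23
eef_pos: [0.1875, -0.5339, 0.2308]
eef_rot: [0.0, 0.81, -0.586, -0.0]
wrist_force: [-0.7, 1.1, 0.5]
opening: 1.002
```

>>> move_arm:
  increments:
    - {"tx": -0.019, "ty": -0.021, "tz": 0.0, "turn": 0.0}
    - {"tx": -0.044, "ty": -0.048, "tz": 0.0, "turn": 0.0}
    - {"tx": -0.071, "ty": -0.078, "tz": 0.0, "turn": 0.0}
    - {"tx": -0.098, "ty": -0.107, "tz": 0.0, "turn": 0.0}
    - {"tx": -0.124, "ty": -0.137, "tz": 0.0, "turn": 0.0}
    - {"tx": -0.151, "ty": -0.167, "tz": 0.0, "turn": 0.0}
    - {"tx": -0.178, "ty": -0.196, "tz": 0.0, "turn": 0.0}
    - {"tx": -0.205, "ty": -0.226, "tz": 0.0, "turn": 0.0}
    - {"tx": -0.232, "ty": -0.255, "tz": 0.0, "turn": 0.0}
    - {"tx": -0.259, "ty": -0.285, "tz": 0.0, "turn": 0.0}
    - {"tx": -0.286, "ty": -0.315, "tz": 0.0, "turn": 0.0}
    - {"tx": -0.313, "ty": -0.344, "tz": 0.0, "turn": 0.0}
    - {"tx": -0.34, "ty": -0.374, "tz": 0.0, "turn": 0.0}
    - {"tx": -0.366, "ty": -0.403, "tz": 0.0, "turn": 0.0}
    - {"tx": -0.393, "ty": -0.433, "tz": 0.0, "turn": 0.0}
    - {"tx": -0.42, "ty": -0.463, "tz": 0.0, "turn": 0.0}
    - {"tx": -0.447, "ty": -0.492, "tz": 0.0, "turn": 0.0}
    - {"tx": -0.467, "ty": -0.514, "tz": 0.0, "turn": 0.0}
    - {"tx": -0.479, "ty": -0.527, "tz": 0.0, "turn": 0.0}
    - {"tx": -0.479, "ty": -0.527, "tz": 0.0, "turn": 0.0}
  gripper: 1.0

```text
time_s: 1.9
eef_pos: [0.5385, 0.0912, 0.2308]
eef_rot: [-0.0, 0.812, -0.584, -0.0]
wrist_force: [-0.6, -0.1, -0.3]
opening: 1.003
```

Run:
```python
from h import *
snap('scene','s2')
o=get_obs();print(inc([.538,.0885,.147],o)[:2],o['eef_pos'],o['q'],o['time_s'])
```

```text
(array([ 1.08027252e-03, -9.56491676e-06,  8.37324486e-02]), np.float64(-71.44410921768956)) [0.53772789 0.08951632 0.23073281] [-5.28590240e-02  1.15448056e-01  1.68225021e+00  5.87524736e-06
  1.34486022e+00  1.19407443e+00] 1.95
```

View pics/s2.png

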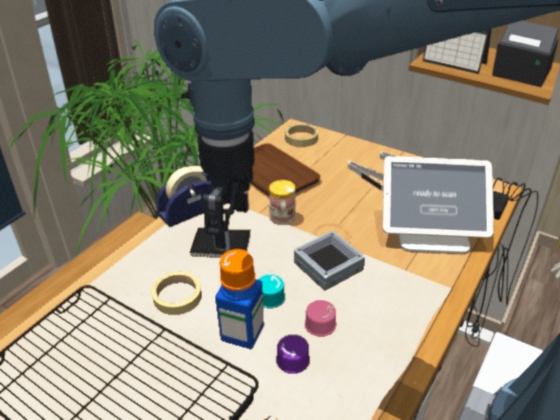

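Run:
```python
from h import *
o=get_obs()
print(proj('scene',[o['eef_pos'],[.538,.0885,.1785],o['eef_pos']+[.018,-.054,.01],o['eef_pos']-[.018,-.054,-.01]]).round(1))
im=cv2.imread('pics/s2.png')[120:300,150:310];cv2.imwrite('pics/s2c.png',cv2.resize(im,None,fx=3.3,fy=3.3,interpolation=3))
```

```text
[[233.8 235.5]
 [236.2 260.6]
 [244.8 208.5]
 [220.8 254.8]]
```

View pics/s2c.png

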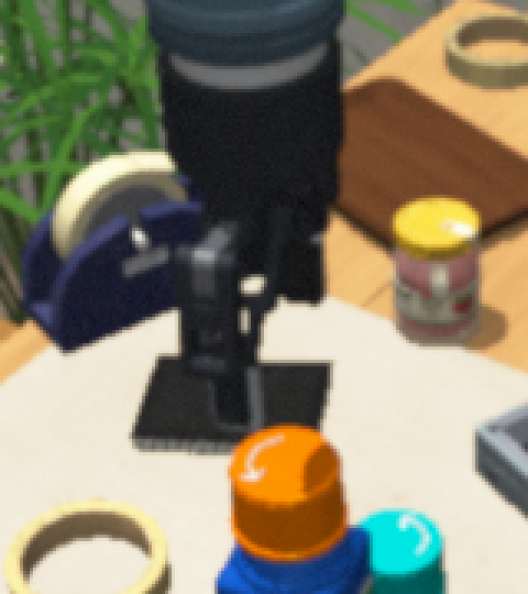

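>>> move_arm:
  increments:
    - {"tx": 0.001, "ty": 0.0, "tz": 0.01, "turn": 0.0}
    - {"tx": 0.001, "ty": 0.0, "tz": 0.03, "turn": 0.0}
    - {"tx": 0.001, "ty": 0.0, "tz": 0.05, "turn": 0.0}
    - {"tx": 0.001, "ty": 0.0, "tz": 0.068, "turn": 0.0}
    - {"tx": 0.001, "ty": 0.0, "tz": 0.079, "turn": 0.0}
    - {"tx": 0.001, "ty": 0.0, "tz": 0.084, "turn": 0.0}
    - {"tx": 0.001, "ty": 0.0, "tz": 0.084, "turn": 0.0}
    - {"tx": 0.001, "ty": 0.0, "tz": 0.084, "turn": 0.0}
    - {"tx": 0.001, "ty": 0.0, "tz": 0.084, "turn": 0.0}
  gripper: 1.0

```text
time_s: 2.7
eef_pos: [0.5388, 0.0868, 0.1485]
eef_rot: [-0.001, 0.811, -0.585, 0.001]
wrist_force: [-0.1, 0.2, 0.2]
opening: 1.0
```

Run:
```python
from h import *
snap('scene','s3')
o=get_obs();print(inc([.538,.0885,.147],o)[:2],o['eef_pos'],o['wrist_force'],o['time_s'])
im=cv2.imread('pics/s3.png')[180:360,150:310];cv2.imwrite('pics/s3c.png',cv2.resize(im,None,fx=3.3,fy=3.3,interpolation=3))
```

```text
(array([-0.00184184,  0.00033153,  0.00155648]), np.float64(-71.62966204256354)) [0.5388916  0.08685675 0.14855875] [-0.79805898  0.42146125  0.47036552] 2.75
```

View pics/s3c.png

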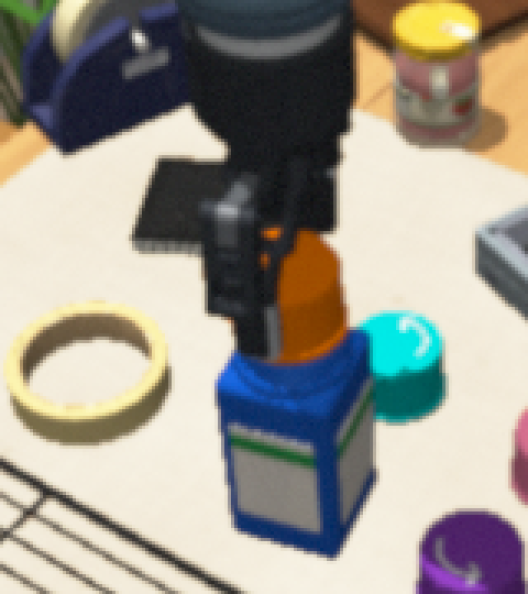

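>>> move_arm:
  increments:
    - {"tx": -0.001, "ty": 0.0, "tz": 0.001, "turn": 0.0}
    - {"tx": -0.001, "ty": 0.0, "tz": 0.001, "turn": 0.0}
    - {"tx": -0.001, "ty": 0.0, "tz": 0.001, "turn": 0.0}
    - {"tx": -0.001, "ty": 0.0, "tz": 0.001, "turn": 0.0}
    - {"tx": -0.001, "ty": 0.0, "tz": 0.001, "turn": 0.0}
    - {"tx": -0.001, "ty": 0.0, "tz": 0.001, "turn": 0.0}
    - {"tx": -0.001, "ty": 0.0, "tz": 0.001, "turn": 0.0}
    - {"tx": -0.001, "ty": 0.0, "tz": 0.001, "turn": 0.0}
    - {"tx": -0.001, "ty": 0.0, "tz": 0.001, "turn": 0.0}
    - {"tx": -0.001, "ty": 0.0, "tz": 0.001, "turn": 0.0}
  gripper: 0.0

```text
time_s: 3.58
eef_pos: [0.5378, 0.0881, 0.1464]
eef_rot: [-0.0, 0.811, -0.585, 0.0]
wrist_force: [0.2, 0.9, 3.1]
opening: 0.623
```

Run:
```python
from h import *
o=get_obs();print(o['eef_pos'],o['wrist_force'],o['torque'],o['opening'],o['time_s'])
```

```text
[0.53784879 0.08807687 0.14640591] [0.17710451 0.88149687 3.05626729] [ 0.09804423 -0.0151172   0.00399558] 0.6233935283390685 3.5833
```

>>> move_arm:
  increments:
    - {"tx": 0.0, "ty": 0.0, "tz": -0.004, "turn": 0.0}
    - {"tx": 0.0, "ty": 0.0, "tz": -0.014, "turn": 0.0}
    - {"tx": 0.0, "ty": 0.0, "tz": -0.029, "turn": 0.0}
    - {"tx": 0.0, "ty": 0.0, "tz": -0.047, "turn": 0.0}
    - {"tx": 0.0, "ty": 0.0, "tz": -0.063, "turn": 0.0}
    - {"tx": 0.0, "ty": 0.0, "tz": -0.073, "turn": 0.0}
    - {"tx": 0.0, "ty": 0.0, "tz": -0.08, "turn": 0.0}
    - {"tx": 0.0, "ty": 0.0, "tz": -0.08, "turn": 0.0}
  gripper: 0.0

```text
time_s: 4.25
eef_pos: [0.5383, 0.088, 0.2278]
eef_rot: [-0.001, 0.811, -0.585, 0.001]
wrist_force: [1.5, -0.8, -4.8]
opening: 0.62
```

Run:
```python
from h import *
o=get_obs();print(inc([.4948,-.1475,.227],o)[:2],o['eef_pos'],o['wrist_force'],o['torque'],o['opening'],o['time_s'])
```

```text
(array([0.20974065, 0.11548917, 0.00069933]), np.float64(-71.62215589812658)) [0.53826981 0.08795528 0.22775173] [ 1.53960948 -0.84912736 -4.84309872] [-0.0082068  -0.07889617  0.04593216] 0.619604008424004 4.25
```

>>> move_arm:
  increments:
    - {"tx": 0.005, "ty": 0.003, "tz": 0.0, "turn": 1.0}
    - {"tx": 0.018, "ty": 0.01, "tz": 0.0, "turn": 3.0}
    - {"tx": 0.036, "ty": 0.02, "tz": 0.0, "turn": 6.0}
    - {"tx": 0.056, "ty": 0.031, "tz": 0.0, "turn": 9.5}
    - {"tx": 0.076, "ty": 0.042, "tz": 0.0, "turn": 13.0}
    - {"tx": 0.096, "ty": 0.053, "tz": 0.0, "turn": 16.5}
    - {"tx": 0.116, "ty": 0.064, "tz": 0.0, "turn": 20.0}
    - {"tx": 0.136, "ty": 0.075, "tz": 0.0, "turn": 23.5}
    - {"tx": 0.156, "ty": 0.086, "tz": 0.0, "turn": 27.0}
    - {"tx": 0.174, "ty": 0.096, "tz": 0.0, "turn": 30.0}
    - {"tx": 0.19, "ty": 0.105, "tz": 0.0, "turn": 32.5}
    - {"tx": 0.202, "ty": 0.111, "tz": 0.0, "turn": 34.0}
    - {"tx": 0.208, "ty": 0.114, "tz": 0.0, "turn": 35.0}
    - {"tx": 0.21, "ty": 0.1155, "tz": 0.0, "turn": 35.0}
    - {"tx": 0.21, "ty": 0.1155, "tz": 0.0, "turn": 35.0}
    - {"tx": 0.21, "ty": 0.1155, "tz": 0.0, "turn": 35.0}
  gripper: 0.0

```text
time_s: 5.58
eef_pos: [0.4941, -0.147, 0.2258]
eef_rot: [-0.0, -0.598, 0.802, 0.001]
wrist_force: [-0.4, 0.5, -3.2]
opening: 0.62
```

Run:
```python
from fit import *
o=get_obs();print(inc([.4948,-.1475,.227],o)[:2],o['eef_pos'],o['wrist_force'],o['torque'],o['opening'],o['time_s'])
print(o['eef_pos'])
x,y=o['eef_pos'][:2]
snap('scene','s4');snap('top','t4')
for n,f in(('top','t4'),('scene','s4')):
    P,C=cloud(n,f); hsv=cv2.cvtColor(C[None].astype(np.uint8),cv2.COLOR_RGB2HSV)[0].astype(int)
    near=np.hypot(P[:,0]-x,P[:,1]-y)<.07
    b=near&(P[:,2]>.075)&(P[:,2]<.2)&(hsv[:,0]>100)&(hsv[:,0]<130)&(hsv[:,1]>120)
    print(n,b.sum(),[cv2.minAreaRect(P[m,:2].astype(np.float32)) for m in (b,b&(P[:,2]<.13),b&(P[:,2]>.15)) if m.sum()>10],P[b,2].min(),P[b,2].max())
```

```text
(array([ 0.00023707, -0.00085196, -0.00120779]), np.float64(-106.58563411946503)) [ 0.49405018 -0.14702855  0.22579323] [-0.35281336  0.4897631  -3.16285008] [-0.03440491 -0.06988315 -0.03612741] 0.6197598340453333 5.5833
[ 0.49405018 -0.14702855  0.22579323]
top 162 [((0.47158822417259216, -0.13586755096912384), (0.06178892403841019, 0.020835336297750473), 61.32546615600586), ((0.4716481566429138, -0.1359003484249115), (0.06178892403841019, 0.020698675885796547), 61.32546615600586)] 0.1264557848550012 0.199699682000965
scene 1107 [((0.49492692947387695, -0.14371639490127563), (0.060549065470695496, 0.06468107551336288), 70.10234069824219), ((0.48428255319595337, -0.12624673545360565), (0.07722828537225723, 0.0403168760240078), 25.66966438293457), ((0.49483129382133484, -0.1439083367586136), (0.06085062772035599, 0.06409232318401337), 69.25447845458984)] 0.08043899660334108 0.19996211318066093
```

View pics/s4.png

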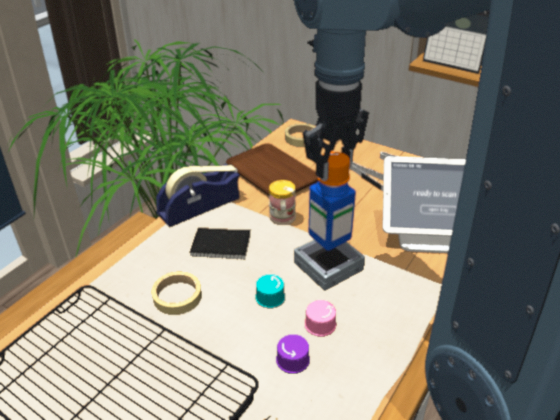

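View pics/t4.png

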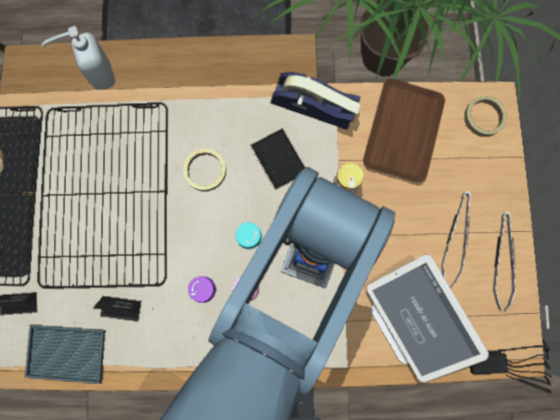

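The bottle hangs from the cap at (331,212) over the stand (329,260), with the bystanders untouched. Next I'll fit its two visible faces for yaw, tilt and centre.

```bash
cat > faces.py <<'E'
from fit import *
def faces(f,x,y,z0,z1,yaw0):
    P,C=cloud('scene',f)
    m=(np.hypot(P[:,0]-x,P[:,1]-y)<.055)&(P[:,2]>z0)&(P[:,2]<z1)
    Q=P[m]; out=[]
    # hypothesised normals at yaw0 + k*90 ; camera-facing two
    cam=viewer.get_calibration('scene')['origin']
    for k in range(4):
        a=np.radians(yaw0+90*k);n=np.array([np.cos(a),np.sin(a),0])
        if (np.array([cam[0]-x,cam[1]-y])@n[:2])<.1: continue
        c=np.array([x,y,0])
        S=Q[np.abs((Q-c)@n-.032)<.008]
        t=np.array([-n[1],n[0],0]); S=S[np.abs((S-c)@t)<.024]
        for it in range(4):
            m0=S.mean(0);U=np.linalg.svd(S-m0)[2][2];U=U if U@n>0 else -U
            r=(S-m0)@U; S2=S[np.abs(r)<.002]; 
            S=S2
        out.append((m0,U)); 
        print('face',k,len(S),'az',(np.degrees(np.arctan2(U[1],U[0]))-90*k).round(2),'tilt',np.degrees(np.arcsin(U[2])).round(2))
    if len(out)==2:
        A=np.array([o[1] for o in out]);b=np.array([o[1]@o[0]-.032 for o in out])
        for z in(z0,z1): print('axis at z',z,np.linalg.solve(A[:,:2],b-A[:,2]*z).round(4))
E
python3 - <<'E'
from faces import *
faces('s0' if 0 else 'scene0',.538,.0885,.02,.11,13)
faces('s4',.494,-.147,.09,.19,-22)
P,C=cloud('scene','scene0')
# stand outer faces
cam=viewer.get_calibration('scene')['origin']
for k in range(4):
    a=np.radians(-22+90*k);n=np.array([np.cos(a),np.sin(a),0]);t=np.array([-n[1],n[0],0]);c=np.array([.4948,-.1475,0])
    if (cam-c)[:2]@n[:2]<.1: continue
    S=P[(np.abs((P-c)@n-.052)<.006)&(np.abs((P-c)@t)<.045)&(P[:,2]>.006)&(P[:,2]<.034)]
    m0=S.mean(0);U=np.linalg.svd((S-m0)[:,:2])[2][1];U=U if U@n[:2]>0 else -U
    print('stand',k,len(S),np.degrees(np.arctan2(U[1],U[0]))-90*k,(m0-c)[:2]@U-.052)
E
```

```text
face 1 863 az 13.24 tilt -0.27
face 2 415 az -347.14 tilt 0.14
axis at z 0.02 [0.5382 0.0876]
axis at z 0.11 [0.5383 0.088 ]
face 1 702 az -21.06 tilt 0.11
face 2 735 az -19.45 tilt 0.25
axis at z 0.09 [ 0.4952 -0.1481]
axis at z 0.19 [ 0.4956 -0.1484]
stand 1 297 -22.214833432514624 -0.0021426342870680473
stand 2 343 -22.008737568635866 -0.0020686349223368594
```

>>> move_arm:
  increments:
    - {"tx": 0.001, "ty": -0.0005, "tz": 0.004, "turn": 0.5}
    - {"tx": 0.001, "ty": -0.0005, "tz": 0.012, "turn": 1.5}
    - {"tx": 0.001, "ty": -0.0005, "tz": 0.022, "turn": 1.5}
    - {"tx": 0.001, "ty": -0.0005, "tz": 0.031, "turn": 1.5}
    - {"tx": 0.001, "ty": -0.0005, "tz": 0.038, "turn": 1.5}
    - {"tx": 0.001, "ty": -0.0005, "tz": 0.044, "turn": 1.5}
    - {"tx": 0.001, "ty": -0.0005, "tz": 0.049, "turn": 1.5}
    - {"tx": 0.001, "ty": -0.0005, "tz": 0.052, "turn": 1.5}
    - {"tx": 0.001, "ty": -0.0005, "tz": 0.052, "turn": 1.5}
    - {"tx": 0.001, "ty": -0.0005, "tz": 0.052, "turn": 1.5}
  gripper: 0.0

```text
time_s: 6.52
eef_pos: [0.4946, -0.1488, 0.1743]
eef_rot: [0.0, -0.587, 0.81, -0.0]
wrist_force: [0.3, 0.1, -3.1]
opening: 0.621
```

Run:
```python
from faces import *
snap('scene','s5')
o=get_obs();print(o['eef_pos'],o['wrist_force'],o['torque'],o['opening'],o['time_s'])
x,y,z=o['eef_pos'];faces('s5',x,y,.05,z-.037,-22)
im=cv2.imread('pics/s5.png')[140:300,250:410];cv2.imwrite('pics/s5c.png',cv2.resize(im,None,fx=3.5,fy=3.5,interpolation=3))
```

```text
[ 0.49474416 -0.14893064  0.17461327] [ 0.2911144   0.11588787 -3.44917829] [0.08125772 0.0071445  0.04112465] 0.6155526487363552 6.5667
face 1 551 az -22.58 tilt 0.47
face 2 624 az -21.63 tilt 0.11
axis at z 0.05 [ 0.496  -0.1499]
axis at z 0.13761327048872152 [ 0.4958 -0.1507]
```

View pics/s5c.png

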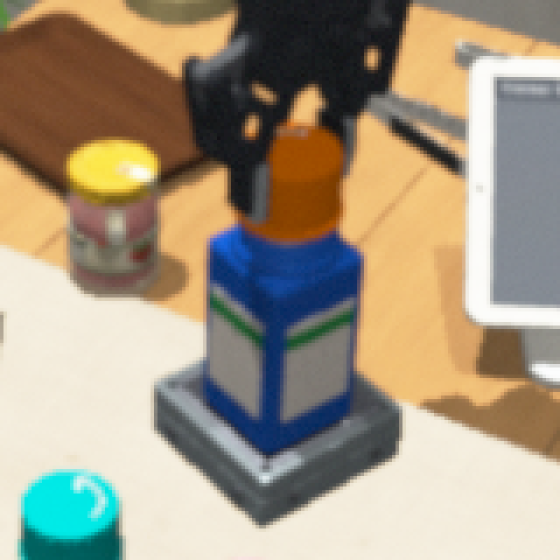

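The bottle's foot is inside the pocket, level and square to the stand (yaw -22.1). Now I press it down.

>>> move_arm:
  increments:
    - {"tx": 0.0, "ty": 0.0, "tz": 0.002, "turn": 0.0}
    - {"tx": 0.0, "ty": 0.0, "tz": 0.004, "turn": 0.0}
    - {"tx": 0.0, "ty": 0.0, "tz": 0.006, "turn": 0.0}
    - {"tx": 0.0, "ty": 0.0, "tz": 0.008, "turn": 0.0}
    - {"tx": 0.0, "ty": 0.0, "tz": 0.01, "turn": 0.0}
    - {"tx": 0.0, "ty": 0.0, "tz": 0.012, "turn": 0.0}
    - {"tx": 0.0, "ty": 0.0, "tz": 0.014, "turn": 0.0}
    - {"tx": 0.0, "ty": 0.0, "tz": 0.016, "turn": 0.0}
    - {"tx": 0.0, "ty": 0.0, "tz": 0.018, "turn": 0.0}
    - {"tx": 0.0, "ty": 0.0, "tz": 0.018, "turn": 0.0}
    - {"tx": 0.0, "ty": 0.0, "tz": 0.018, "turn": 0.0}
    - {"tx": 0.0, "ty": 0.0, "tz": 0.018, "turn": 0.0}
  gripper: 0.0

```text
time_s: 7.57
eef_pos: [0.4951, -0.1492, 0.1569]
eef_rot: [0.0, -0.587, 0.81, -0.001]
wrist_force: [-1.5, 0.1, 6.2]
opening: 0.619
```

Run:
```python
from h import *
o=get_obs();print(o['eef_pos'],o['wrist_force'],o['torque'],o['opening'],o['time_s'])
```

```text
[ 0.49506068 -0.14915419  0.15692729] [-1.52537644  0.10657609  6.23736137] [-0.03972258  0.01873524 -0.04360475] 0.61893415774262 7.5667
```

>>> move_arm:
  increments:
    - {"tx": 0.0, "ty": 0.0, "tz": 0.001, "turn": 0.0}
    - {"tx": 0.0, "ty": 0.0, "tz": 0.002, "turn": 0.0}
    - {"tx": 0.0, "ty": 0.0, "tz": 0.003, "turn": 0.0}
    - {"tx": 0.0, "ty": 0.0, "tz": 0.004, "turn": 0.0}
    - {"tx": 0.0, "ty": 0.0, "tz": 0.005, "turn": 0.0}
    - {"tx": 0.0, "ty": 0.0, "tz": 0.005, "turn": 0.0}
    - {"tx": 0.0, "ty": 0.0, "tz": 0.005, "turn": 0.0}
  gripper: 0.0

```text
time_s: 8.15
eef_pos: [0.4964, -0.1499, 0.1545]
eef_rot: [0.001, -0.587, 0.81, -0.002]
wrist_force: [-3.3, 1.1, 20.9]
opening: 0.618
```

Run:
```python
from faces import *
snap('scene','s6')
o=get_obs();print(o['eef_pos'],o['wrist_force'],o['torque'],o['opening'],o['time_s'])
x,y,z=o['eef_pos'];faces('s6',x,y,.045,z-.04,-22)
im=cv2.imread('pics/s6.png')[140:300,250:410];cv2.imwrite('pics/s6c.png',cv2.resize(im,None,fx=3.5,fy=3.5,interpolation=3))
```

```text
[ 0.49637797 -0.1498665   0.15454563] [-4.02200512  2.51923572 21.50832488] [ 0.20180456  0.63699164 -0.02140293] 0.6203964736923624 8.2
face 1 428 az -22.57 tilt 0.44
face 2 470 az -21.58 tilt 0.52
axis at z 0.045 [ 0.4969 -0.1503]
axis at z 0.11454563186301325 [ 0.4972 -0.151 ]
```

View pics/s6c.png

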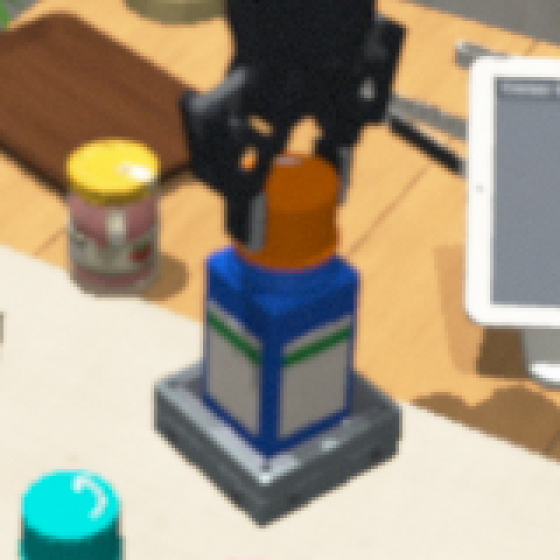

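Force is 21 N at z = 0.1545, against the 0.154 I predicted with pad and cap both bottomed. Next is the anticlockwise turn, which is negative about tool z (pointing down).

>>> move_arm:
  increments:
    - {"tx": 0.0, "ty": 0.0, "tz": 0.0, "turn": -2.0}
    - {"tx": 0.0, "ty": 0.0, "tz": 0.0, "turn": -6.0}
    - {"tx": 0.0, "ty": 0.0, "tz": 0.0, "turn": -10.0}
    - {"tx": 0.0, "ty": 0.0, "tz": 0.0, "turn": -14.0}
    - {"tx": 0.0, "ty": 0.0, "tz": 0.0, "turn": -18.0}
    - {"tx": 0.0, "ty": 0.0, "tz": 0.0, "turn": -22.0}
    - {"tx": 0.0, "ty": 0.0, "tz": 0.0, "turn": -26.0}
    - {"tx": 0.0, "ty": 0.0, "tz": 0.0, "turn": -30.0}
    - {"tx": 0.0, "ty": 0.0, "tz": 0.0, "turn": -34.0}
    - {"tx": 0.0, "ty": 0.0, "tz": 0.0, "turn": -38.0}
    - {"tx": 0.0, "ty": 0.0, "tz": 0.0, "turn": -42.0}
    - {"tx": 0.0, "ty": 0.0, "tz": 0.0, "turn": -46.0}
    - {"tx": 0.0, "ty": 0.0, "tz": 0.0, "turn": -50.0}
    - {"tx": 0.0, "ty": 0.0, "tz": 0.0, "turn": -54.0}
    - {"tx": 0.0, "ty": 0.0, "tz": 0.0, "turn": -58.0}
    - {"tx": 0.0, "ty": 0.0, "tz": 0.0, "turn": -61.0}
    - {"tx": 0.0, "ty": 0.0, "tz": 0.0, "turn": -63.0}
    - {"tx": 0.0, "ty": 0.0, "tz": 0.0, "turn": -63.0}
    - {"tx": 0.0, "ty": 0.0, "tz": 0.0, "turn": -63.0}
  gripper: 0.0

```text
time_s: 9.78
eef_pos: [0.4968, -0.15, 0.1545]
eef_rot: [0.0, 0.924, -0.384, 0.003]
wrist_force: [-1.3, 1.8, 18.4]
opening: 0.62
```

Run:
```python
from faces import *
snap('scene','s7')
o=get_obs();print(o['eef_pos'],o['wrist_force'],o['torque'],o['opening'],o['time_s'],inc([0,0,0],o)[1])
x,y,z=o['eef_pos'];faces('s7',x,y,.045,z-.04,-22)
im=cv2.imread('pics/s7.png')[140:300,250:410];cv2.imwrite('pics/s7c.png',cv2.resize(im,None,fx=3.5,fy=3.5,interpolation=3))
```

```text
[ 0.49681747 -0.14995369  0.1545625 ] [-1.03817279  1.18697027 19.37052101] [ 0.21027462  0.32047028 -0.04543283] 0.6171386964351253 9.8333 -45.11344265057694
face 1 418 az -22.97 tilt -0.03
face 2 471 az -22.01 tilt -0.01
axis at z 0.045 [ 0.4967 -0.1504]
axis at z 0.1145625016889801 [ 0.4967 -0.1504]
```

View pics/s7c.png

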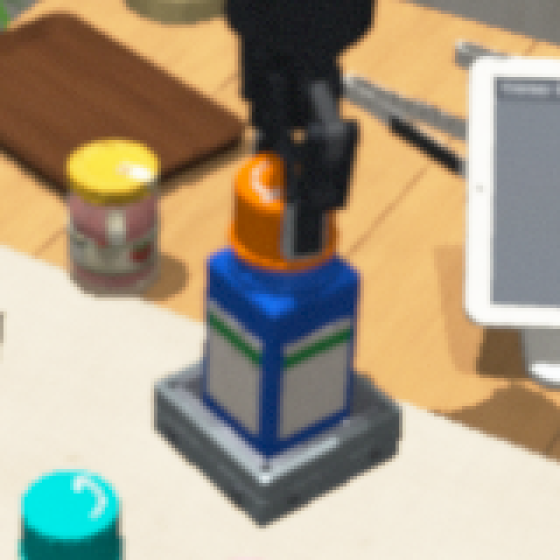

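Run:
```python
from fit import *
def arrow(f,c,zt):
    im=cv2.imread('pics/%s.png'%f);cal=viewer.get_calibration('scene')
    v,u=np.mgrid[:420,:560];uv=np.c_[u.ravel(),v.ravel()]
    a=world('scene',uv,np.ones(len(uv)));o=np.array(cal['origin']);d=a-o
    P=o+d*((zt-o[2])/d[:,2:])
    hsv=cv2.cvtColor(im,cv2.COLOR_BGR2HSV).reshape(-1,3)
    r=np.hypot(P[:,0]-c[0],P[:,1]-c[1])
    m=(r<.023)&(hsv[:,1]<150)&(hsv[:,2]>150)
    th=np.degrees(np.arctan2(P[m,1]-c[1],P[m,0]-c[0]))
    print(f,m.sum(),np.c_[th,r[m]*1000].round(0)[np.argsort(th)].tolist())
arrow('scene0',(.5382,.088),.1785)
arrow('s6',(.497,-.1504),.014+.1785-.0065)
arrow('s7',(.4967,-.1504),.014+.1785-.0065)
```

```text
scene0 64 [[-48.0, 20.0], [-47.0, 18.0], [-43.0, 21.0], [-42.0, 18.0], [-39.0, 21.0], [-37.0, 19.0], [-35.0, 22.0], [-35.0, 16.0], [-33.0, 19.0], [-30.0, 17.0], [-28.0, 20.0], [-25.0, 18.0], [-24.0, 21.0], [-21.0, 19.0], [-17.0, 20.0], [-17.0, 17.0], [-14.0, 21.0], [-13.0, 18.0], [-9.0, 19.0], [-6.0, 20.0], [-4.0, 17.0], [-1.0, 19.0], [2.0, 20.0], [5.0, 17.0], [8.0, 19.0], [10.0, 20.0], [13.0, 16.0], [14.0, 18.0], [16.0, 19.0], [22.0, 17.0], [23.0, 18.0], [24.0, 20.0], [30.0, 16.0], [30.0, 18.0], [30.0, 20.0], [37.0, 19.0], [38.0, 18.0], [38.0, 16.0], [45.0, 18.0], [46.0, 16.0], [48.0, 15.0], [49.0, 21.0], [49.0, 13.0], [51.0, 20.0], [52.0, 12.0], [52.0, 18.0], [54.0, 17.0], [55.0, 10.0], [55.0, 22.0], [56.0, 16.0], [57.0, 21.0], [59.0, 14.0], [59.0, 19.0], [61.0, 23.0], [61.0, 18.0], [62.0, 13.0], [63.0, 21.0], [64.0, 16.0], [65.0, 20.0], [67.0, 15.0], [68.0, 19.0], [71.0, 18.0], [71.0, 14.0], [74.0, 16.0]]
s6 9 [[-74.0, 17.0], [-72.0, 21.0], [-68.0, 17.0], [-67.0, 20.0], [-62.0, 17.0], [-62.0, 20.0], [-56.0, 20.0], [-56.0, 17.0], [-49.0, 17.0]]
s7 39 [[-16.0, 18.0], [-12.0, 20.0], [-4.0, 18.0], [-1.0, 19.0], [2.0, 21.0], [8.0, 18.0], [11.0, 19.0], [19.0, 17.0], [20.0, 19.0], [30.0, 17.0], [30.0, 18.0], [40.0, 19.0], [41.0, 17.0], [42.0, 15.0], [49.0, 20.0], [51.0, 18.0], [53.0, 16.0], [55.0, 14.0], [59.0, 19.0], [62.0, 18.0], [65.0, 16.0], [69.0, 15.0], [70.0, 20.0], [73.0, 18.0], [74.0, 13.0], [78.0, 17.0], [80.0, 20.0], [80.0, 12.0], [82.0, 16.0], [84.0, 19.0], [85.0, 23.0], [87.0, 11.0], [88.0, 14.0], [88.0, 18.0], [88.0, 22.0], [93.0, 21.0], [93.0, 17.0], [94.0, 14.0], [99.0, 16.0]]
```

The arrow has turned 26° in the world while the bottle turned -35°, so the cap sits about 61° from its lock. Now I lift straight up.

>>> move_arm:
  increments:
    - {"tx": 0.0, "ty": 0.0, "tz": -0.003, "turn": 0.0}
    - {"tx": 0.0, "ty": 0.0, "tz": -0.006, "turn": 0.0}
    - {"tx": 0.0, "ty": 0.0, "tz": -0.01, "turn": 0.0}
    - {"tx": 0.0, "ty": 0.0, "tz": -0.015, "turn": 0.0}
    - {"tx": 0.0, "ty": 0.0, "tz": -0.021, "turn": 0.0}
    - {"tx": 0.0, "ty": 0.0, "tz": -0.028, "turn": 0.0}
    - {"tx": 0.0, "ty": 0.0, "tz": -0.035, "turn": 0.0}
    - {"tx": 0.0, "ty": 0.0, "tz": -0.043, "turn": 0.0}
    - {"tx": 0.0, "ty": 0.0, "tz": -0.051, "turn": 0.0}
    - {"tx": 0.0, "ty": 0.0, "tz": -0.06, "turn": 0.0}
    - {"tx": 0.0, "ty": 0.0, "tz": -0.07, "turn": 0.0}
    - {"tx": 0.0, "ty": 0.0, "tz": -0.08, "turn": 0.0}
    - {"tx": 0.0, "ty": 0.0, "tz": -0.09, "turn": 0.0}
    - {"tx": 0.0, "ty": 0.0, "tz": -0.098, "turn": 0.0}
    - {"tx": 0.0, "ty": 0.0, "tz": -0.103, "turn": 0.0}
    - {"tx": 0.0, "ty": 0.0, "tz": -0.106, "turn": 0.0}
    - {"tx": 0.0, "ty": 0.0, "tz": -0.106, "turn": 0.0}
    - {"tx": 0.0, "ty": 0.0, "tz": -0.106, "turn": 0.0}
    - {"tx": 0.0, "ty": 0.0, "tz": -0.106, "turn": 0.0}
    - {"tx": 0.0, "ty": 0.0, "tz": -0.106, "turn": 0.0}
  gripper: 0.0

```text
time_s: 11.5
eef_pos: [0.4942, -0.1486, 0.2567]
eef_rot: [-0.0, 0.923, -0.384, -0.001]
wrist_force: [-0.3, 1.3, -0.1]
opening: 0.619
```

Run:
```python
from faces import *
snap('scene','s8')
o=get_obs();print(o['eef_pos'],o['wrist_force'],o['torque'],o['opening'],o['time_s'],abs(o['dq']).max())
x,y,z=o['eef_pos'];faces('s8',.4967,-.1504,.045,.13,-22)
P,C=cloud('scene','s8');hsv=cv2.cvtColor(C[None],cv2.COLOR_RGB2HSV)[0].astype(int)
n=np.hypot(P[:,0]-x,P[:,1]-y)<.035
m=n&(hsv[:,0]<18)&(hsv[:,1]>140)&(P[:,2]>.2);print('cap z',np.percentile(P[m,2],[1,99]),circ(P[m&(P[:,2]<np.percentile(P[m,2],99)-.006),:2]))
m=n&(P[:,2]<.215)&(P[:,2]>.16)&(hsv[:,1]<60);print('neck/seal',m.sum(),P[m,2].max(),P[m].mean(0))
im=cv2.imread('pics/s8.png')[110:290,250:410];cv2.imwrite('pics/s8c.png',cv2.resize(im,None,fx=3.2,fy=3.2,interpolation=3))
```

```text
[ 0.49422947 -0.14864019  0.25671919] [-0.33513928 -0.5061722  -0.30599149] [-0.00623136 -0.00597187  0.07825998] 0.6193840587421985 11.55 0.004141434039869214
face 1 511 az -22.5 tilt 0.13
face 2 582 az -21.68 tilt 0.09
axis at z 0.045 [ 0.4965 -0.1503]
axis at z 0.13 [ 0.4966 -0.1505]
cap z [0.25122869 0.30926355] (array([ 0.4927436 , -0.14505978]), np.float64(0.024243565286420014))
neck/seal 444 0.20267758023349036 [ 0.49084612 -0.14028014  0.18362469]
```

View pics/s8c.png

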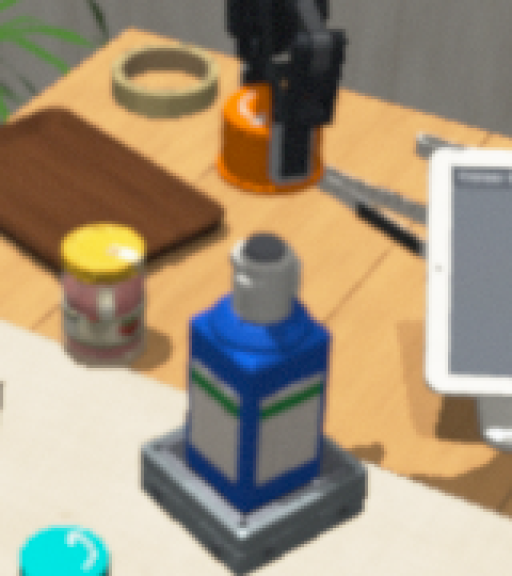

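```bash
python3 -c "
from h import *
print(workorder.hand_in()); o=get_obs(); print(o['time_s'],o['opening'],o['eef_pos'])"
```

```text
the job is handed in; nothing more can be done
None
the job is handed in; nothing more can be done
```

I did the whole job and handed it in at about 11.5 s of the 51 s allowed. `hand_in` gives no verdict, so the results below are my own checks.

- **Carrying and pressing:** I picked the blue bottle up by its orange cap, turned it 36° to match the stand and lowered it into the pocket. I pressed until the force was about 21 N. The tool stopped at 0.1545 m, against the 0.154 m I expected with both the pad and the cap fully down.
- **Turning:** I turned the gripper 63° anticlockwise while still pushing. The arrow on the cap shows it turned about 61° relative to the bottle. I then lifted it straight off.
- **Last picture and readings:**
  - The cap is gripped (opening 0.62) and still. I judged it level from the tool pose and the picture.
  - Its rim is at about 0.251 m, roughly 0.227 m in the bottle's frame and 5 to 6 cm above the mouth.
  - It is within a few millimetres of the bottle's axis.
  - The bottle stands upright in the pocket, tilted less than 0.2° and within about 2 mm of the stand's centre.
  - I never moved near the jam jar, tape roll or order pad. They looked in place after the carry, but I did not measure their positions again at the end.
- **What failed or disagreed:**
  - My first move call was refused by validation before anything moved; sending all four numbers in every row fixed it.
  - The two cameras differed by about 2 mm on the positions of the bottle and stand, which is within their stated accuracy.

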